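# Clamp the clay extruder's barrel into its hinged saddle

### The arm

A 6-joint arm with a two-finger parallel gripper is mounted at the origin on the work surface. World frame = base frame: x ahead of the robot, y to its left, z up, the work surface at z = 0. Lengths are in m, angles in rad, forces in N, time in s.
With the tool pointing down it reaches from about 0.3 to 0.85 m from the base axis. Payload 5.4 kg.
Tool frame: the origin (TCP) lies at the very end of the fingers, on their centre line; the grasp point (between the pads) lies 19 mm behind it; z points along the fingers, y is the line along which they close (so a half turn about z gives the same grasp; the last joint's range is limited). The gripper opens to 85 mm and grips with 20 to 120 N. Pads are 22 mm wide; open, the fingers measure 114 mm over their backs; the gripper's body (76 mm by 85 mm) begins 54 mm behind the grasp point. The pads swing forward as they close: fully open they stand 13 mm farther back than shut.
Start: joints at [1.116, 0.158, 1.597, -0, 1.386, -0.21], TCP at [0.139, 0.558, 0.231] pointing down, gripper open.
Joint ranges: [-2.91, 2.91], [-0.94, 2.29], [0.18, 2.7], [-1.29, 4.43], [0.17, 2.64], [-3, 3]. Speed limits (rad/s): [2.57, 2.57, 3.14, 3.14, 3.14, 3.14].

### API

Orientations are given as [roll, pitch, yaw] about the fixed x, y, z axes, in that order (R = Rz(yaw) Ry(pitch) Rx(roll)).
In Python, from bench import r gives the robot as it stands. The module is installed in compiled form; this text tells all that it offers.
- The arm moves only by the shell command python3 -m jog 'ROWS'. ROWS is text: rows parted by semicolons, each of 7 numbers parted by spaces: the finger opening in m, from 0 to 0.0854, then the shift along the world's x, y, z in m, then the turn, a rotation vector about the world's x, y, z in rad. A call has 1 to 20 rows; each row is the pose to reach, as a shift and turn from the pose commanded when the call began; what a row does not reach only later rows make up. A row lasts 1/10 s, in which the tool goes at most 50 mm and 8.59 degrees, less where a joint would pass 70% of its speed; a pose out of reach is approached as far as the arm can. A call with a gripper value outside its range is refused whole. The fingers move at their own pace and stop on an object; the grip force is fixed at half the most. Time passes only in rows, so rows that repeat a pose let the fingers close. It gives the time, the measured TCP pose, the force, the opening and the grip force at its end, in the units of the state.
- r.get_obs(): the state, without advancing time (a new reading comes with each control period).
- r.capture(name): name is "scene" or "side" or "wrist"; returns a dict with "frame" (384x512x3 uint8, red, green, blue), "depth" (384x512 float32, m along the optical axis (not along the pixel's ray), 0 where there is no reading), "vertical_fov" (degrees; the focal length in pixels is half the picture's height over the tangent of half this angle, whatever the lens; pixels are square), "cx", "cy" (the principal point, pixels), "cam_to_world" (4x4, takes a point from camera to world coordinates); the wrist camera has in their place "mount" (4x4, takes a point from camera to tool coordinates, whose origin is the TCP and whose axes are the flange's). Camera axes: x right, y down, z forward; pixel columns grow to the right and rows downward; lengths in m; the calibration is good to about 2 mm. A picture is of the moment at which its call begins: read the wrist's pose just before it.
- r.finish_job(): hands the job in; it is judged then, once.
The state is a dict: "time_s": time; "joint_positions": joint angles; "dq": joint speeds; "joint_efforts": joint torques, N m; "tool_pos": TCP position; "tcp_rot": TCP orientation; "contact_force": force on the tool from outside, world axes, zero at the start; "moment": the same for the moment, N m; "finger_gap": finger opening in m; "finger_force": force on a finger pad.
Only numpy, scipy, OpenCV 4.12 (cv2) and the standard library are available. Lean on these libraries where they do the work, as an engineer would, in place of code of your own. Each camera call takes 0.05 s, during which the arm holds its last target. There are 200 camera calls.

### The job

Mount the clay extruder's loose steel barrel on its green bench stand, ready for use: lower it into the open saddle and rear V-rest with the brass die collar pointing away from the crank, and bring the collar's shoulder right up against the front face of the saddle. Then swing the saddle's hinged half down onto the barrel, tip the swing bolt up into the slot of its ear, and only then fold the bolt's red cam lever over inwards, fully down, to lock the clamp. Leave the vase, the mug and the brush where they are.

Things in the scene. Friction and masses are not known exactly. Their poses are not given: they have to be found in the camera images.
- stand: Fixed green stand of a bench clay extruder, bed 300 x 110 x 14 mm. Origin on the bench top, z up, x along the barrel axis towards the front, y towards the swing bolt's side. At the rear (x < -112 mm) gear head, piston and crank, to 154 mm high; V-rest 14 mm thick at x -75; saddle at x +30 to +70. The seated barrel's axis runs 80 mm above the bench along x; x -68 to +30 is free beside it.
- saddle (a point): Centre of the green saddle, on the seated barrel's axis (stand x +50, 80 mm above the bench), axes as stand. Lower half-shell 40 mm long whose trough of radius 25 mm cups the barrel's underside; walls beside it at |y| 26 to 42 mm rise to 8 mm below the axis. Its front face, where the barrel's collar belongs, is 20 mm in front (+x) of this point.
- cap_hinge (a point): Axis of the hinged half's pin, fixed, parallel to the stand's x: 38 mm to the -y side of saddle, at its height. Axes as stand.
- cap (a joint): Hinged half (bare aluminium arch, 36 mm long, 200 g) about its pin: 0 = down on the seated barrel, grows as it opens up and over to the stand's -y side, stop at 2.25. Starts 1.85 to 2.2. Stiff (0.11 N m), stays where left. Closed, the arch's top is 32 mm above the axis; at +y it ends in a flat slotted ear (cap_ear).
- cap_ear (a point): On the hinged half: top face of its ear, 87 mm from the pin; closed, it is 14 mm above pin height. z = normal of the ear's outside (up when closed), y outwards along the ear, x along the pin. The ear runs from 69 to 94.5 mm from the pin, 10 mm thick, with an open-ended slot 15 mm wide in its middle, 11.5 mm deep from the outer edge.
- bolt_pivot (a point): Axis of the swing bolt's pivot, fixed, parallel to the stand's x: 52 mm to the +y side of saddle and 38 mm below it (42 mm above the bench). Axes as stand.
- bolt (a joint): Swing bolt (steel shank 10 mm thick) about bolt_pivot: 0 = upright, grows as it falls outwards to the stand's +y side, stop at 1.0. Starts 0.6 to 0.95. Stiff (0.13 N m), stays where left. Seated at the bottom of the closed half's slot it reads about -0.04. Its cam pin, 67 mm from the pivot, carries cams of 12 mm radius that clear the ear by 3 mm while the lever is released.
- bolt_neck (a point): Point in the middle of the swing bolt's shank, 47 mm from its pivot (at the ear's level when seated). z along the shank, away from the pivot.
- lever (a joint): Red cam lever about the cam pin on the bolt: 0 = released, in line with the bolt; grows as it folds inwards over the hinged half (to the stand's -y) to its stop at 1.68, locked. Starts 0 to 0.12. Stiff (0.22 N m), stays where left; beyond about 1.0 the cams press on the ear, dead centre at 1.57. Pushed inwards at its tip, it first carries the whole bolt up and folds once the bolt meets the slot.
- lever_tip (a point): Free end of the red lever: 85 mm from the cam pin (152 mm from the bolt pivot), offset 14 mm to the outer side. z towards the tip, y = outer side, the one to push. A straight bar 26 mm wide, 9 mm thick for 56 mm behind this point, then bent 14 mm in to the cam pin. Locked, it lies over the arch, outer face up, 127 mm above the bench near the pin, 118 at the tip.
- barrel: Loose steel barrel, closed tube 50 mm in diameter, 200 mm long, 0.4 to 0.65 kg, round about its axis. Origin on the axis near the balance point; x along it towards the brass collar (62 mm in diameter, x +80 to +110, shoulder at +80); rear end at -90. Waits on rest. Seated on the stand, its origin is at stand x = -10 mm.
- rest: Fixed wooden rest, board 150 x 100 x 14 mm, on which the barrel waits, its axis 62 mm above the bench along the rest's x. Origin under its centre. Two V-blocks 16 mm thick at x = -58 and +58 mm; between them 80 mm are free for fingers.
- vase: Bystander: pale unfired clay vase, 112 mm in diameter, 134 mm high, standing; origin under its centre.
- mug: Bystander: blue glazed mug, 80 mm in diameter, 90 mm high; origin under its centre.
- brush: Bystander: brush with a wooden handle lying on the bench; origin under its centre.

How it is judged:
By the outcome, as a careful person would: the job done as asked, in the order asked, and still so for the second after the job is handed in, with the robot touching nothing.
It also fails if it takes over 64 s, if anything falls off the work surface, if the arm or the gripper's body presses on something with over 40 N, if the wrist force passes 120 N, or if a joint passes its speed limit or range.

## Working session

There is one attempt and no reset: what is moved stays moved. The work goes in short steps, Python scripts to look and compute and a shell command to move; the robot and the scene stay as the last step left them, time stands still between calls to the robot, and variables do not carry over. Pictures are saved under pics/ and viewed, at most 12 in all, crops included, and the job is handed in when it is done.

```bash
mkdir -p pics
cat > h.py <<'E'
import numpy as np,cv2
from bench import r
from scipy.spatial.transform import Rotation as R
def cloud(n):
    o=r.get_obs(); c=r.capture(n); d=c["depth"]; H,W=d.shape
    f=H/2/np.tan(np.radians(c["vertical_fov"])/2)
    v,u=np.mgrid[:H,:W]; P=np.stack([(u-c["cx"])/f*d,(v-c["cy"])/f*d,d],-1)
    if n=="wrist":
        T=np.eye(4); T[:3,:3]=R.from_euler('xyz',o["tcp_rot"]).as_matrix(); T[:3,3]=o["tool_pos"]; T=T@c["mount"]
    else: T=c["cam_to_world"]
    P=P@np.array(T)[:3,:3].T+np.array(T)[:3,3]; P[d==0]=np.nan
    return c["frame"],P
E
python3 - <<'E'
from h import *
o=r.get_obs(); print({k:np.round(v,3) for k,v in o.items()})
ims=[]
for n in("scene","side"):
    f,P=cloud(n); np.savez(f"{n}.npz",f=f,P=P); ims.append(f)
cv2.imwrite("pics/a.png",cv2.resize(ims[0],(800,600))[:,:,::-1]);cv2.imwrite("pics/b.png",cv2.resize(ims[1],(800,600))[:,:,::-1])
E
```

```text
{'time_s': np.float64(0.0), 'joint_positions': array([ 1.116,  0.159,  1.598,  0.   ,  1.386, -0.21 ]), 'dq': array([ 0.   ,  0.   , -0.001, -0.001,  0.   , -0.   ]), 'joint_efforts': array([ 1.0000e-03, -3.9600e+01, -3.3144e+01, -0.0000e+00,  8.0000e-03,
       -0.0000e+00]), 'tool_pos': array([0.139, 0.557, 0.23 ]), 'tcp_rot': array([-3.14 , -0.   ,  2.897]), 'contact_force': array([-0.005, -0.195,  0.482]), 'moment': array([ 0.059, -0.015, -0.013]), 'finger_force': np.float64(0.0), 'finger_gap': np.float64(0.086)}
```

View pics/a.png

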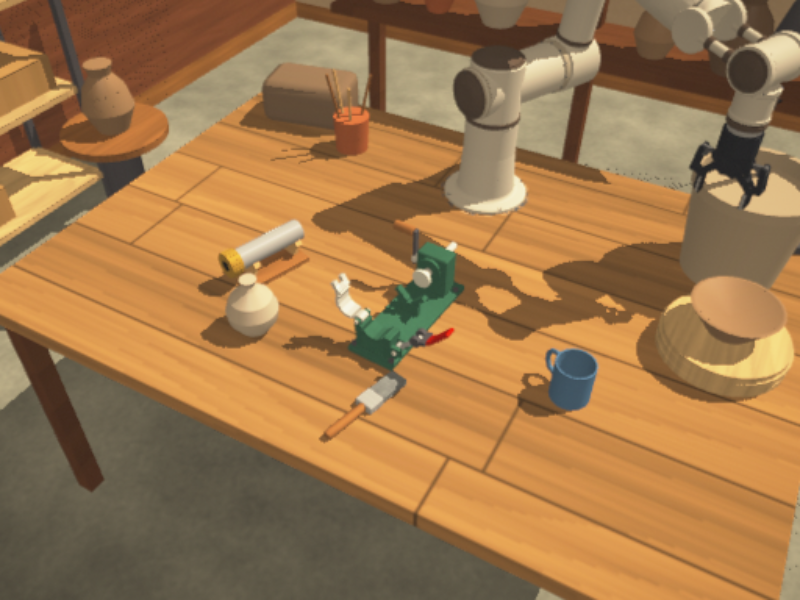

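View pics/b.png

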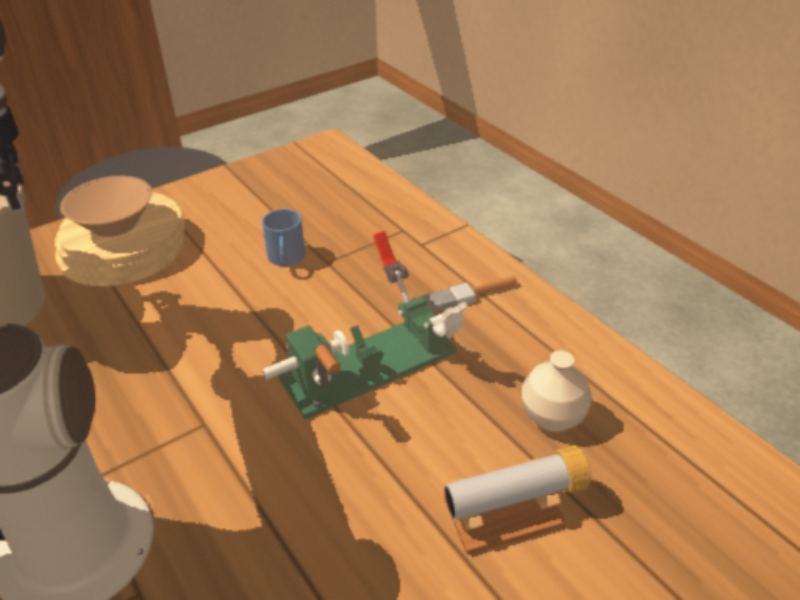

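The views show the barrel at scene px (262,247) with its gold collar at (230,262). The stand is at (410,315), the cap (white) at (345,295), the red lever at (438,336), the vase at (252,307), the mug at (572,378) and the brush at (365,405). Next I fit poses from the depth data.

Run:
```python
from h import *
P=[];C=[]
for n in("scene","side"):
    z=np.load(n+".npz"); P.append(z["P"].reshape(-1,3)); C.append(z["f"].reshape(-1,3))
S=np.r_[np.zeros(len(P[0])),np.ones(len(P[1]))]
P=np.concatenate(P);C=np.concatenate(C)
hsv=cv2.cvtColor(C[None],cv2.COLOR_RGB2HSV)[0].astype(int)
ok=np.isfinite(P).all(1)&(P[:,0]>0.15)&(P[:,0]<1)&(abs(P[:,1])<.6)&(P[:,2]>0.004)&(P[:,2]<.3)
h,s,v=hsv.T
g=ok&(h>55)&(h<90)&(s>90)
for k in(0,1):
    q=P[g&(S==k)&(P[:,2]<0.03)&(P[:,2]>.008)]
    print("bed",len(q),np.median(q[:,2]),cv2.minAreaRect((q[:,:2]*1000).astype(np.float32)))
q=P[g]; print("green z max",np.round(q[np.argsort(q[:,2])[-5:]],3))
# high green = saddle tops / gearhead
for nm,m in(("red",(((h<5)|(h>174))&(s>200)&(v>120))),("gold",(h>18)&(h<28)&(s>180)&(v>100)),("grey",(s<45)&(v>70))):
    for k in(0,1):
        q=P[ok&m&(S==k)]; print(nm,k,len(q),np.round(np.percentile(q,[2,50,98],axis=0),3).tolist() if len(q) else "")
# grey clusters
q=P[ok&(s<60)&(v>60)]
from scipy.cluster.hierarchy import fcluster,linkage
lab=fcluster(linkage(q[::3],'single'),0.012,'distance')
for l in set(lab):
    a=q[::3][lab==l]
    if len(a)>25: print(len(a),np.round(np.percentile(a,[2,50,98],axis=0),3).tolist())
```

```text
bed 627 0.013870642302932668 ((535.1494140625, 51.74193572998047), (107.72630310058594, 294.7905578613281), 85.43679809570312)
bed 0 nan ((0.0, 0.0), (0.0, 0.0), 0.0)
green z max [[0.441 0.063 0.118]
 [0.432 0.036 0.118]
 [0.438 0.091 0.118]
 [0.435 0.045 0.12 ]
 [0.426 0.033 0.122]]
red 0 59 [[0.649, 0.16, 0.103], [0.667, 0.185, 0.133], [0.676, 0.204, 0.149]]
red 1 97 [[0.647, 0.163, 0.106], [0.657, 0.182, 0.125], [0.668, 0.203, 0.146]]
gold 0 87 [[0.61, -0.36, 0.063], [0.627, -0.335, 0.087], [0.64, -0.319, 0.098]]
gold 1 0 
grey 0 926 [[0.365, -0.332, 0.01], [0.641, 0.065, 0.082], [0.788, 0.462, 0.149]]
grey 1 2203 [[0.444, -0.358, 0.013], [0.543, -0.309, 0.078], [0.761, 0.463, 0.091]]
744 [[0.444, -0.359, 0.057], [0.522, -0.319, 0.082], [0.601, -0.278, 0.09]]
85 [[0.549, 0.42, 0.047], [0.585, 0.458, 0.072], [0.607, 0.467, 0.094]]
195 [[0.531, 0.36, 0.008], [0.554, 0.392, 0.053], [0.6, 0.431, 0.092]]
137 [[0.622, -0.055, 0.077], [0.64, -0.035, 0.093], [0.66, 0.009, 0.155]]
214 [[0.703, 0.077, 0.01], [0.754, 0.104, 0.018], [0.798, 0.13, 0.024]]
39 [[0.642, 0.124, 0.086], [0.657, 0.137, 0.098], [0.674, 0.155, 0.106]]
41 [[0.347, 0.056, 0.082], [0.37, 0.063, 0.087], [0.399, 0.071, 0.092]]
64 [[0.455, 0.036, 0.062], [0.483, 0.055, 0.086], [0.492, 0.075, 0.104]]
  return _methods._mean(a, axis=axis, dtype=dtype,
  ret = ret.dtype.type(ret / rcount)
```

```bash
cat >> h.py <<'E'
from scipy.optimize import least_squares
def fitcyl(q,z0,rad=.025,x0=(0,0),fz=True):
    # axis through (mx,y,z) horizontally, yaw a; robust
    m=q[:,0].mean()
    def res(p):
        y,a,z=p; d=q-[m,y,z]; n=-np.sin(a)*d[:,0]+np.cos(a)*d[:,1]
        return np.hypot(n,d[:,2])-rad
    s=least_squares(res,[q[:,1].mean(),x0[1],z0],loss='soft_l1',f_scale=.002)
    return m,s.x,np.std(s.fun)
E
python3 - <<'E'
from h import *
for n in("scene","side"):
    z=np.load(n+".npz");P=z["P"];hsv=cv2.cvtColor(z["f"],cv2.COLOR_RGB2HSV).astype(int)
    h,s,v=np.moveaxis(hsv,-1,0)
    b=(P[...,0]>.4)&(P[...,0]<.7)&(P[...,1]>-.4)&(P[...,1]<-.25)&(P[...,2]>.05)&(P[...,2]<.12)
    q=P[b&(s<70)&(v>60)]; q=q[q[:,0]<.6]
    m,p,e=fitcyl(q,.062,x0=(0,-.25)); print(n,"barrel",len(q),m,p.round(4),e)
    a=p[1];u=np.array([np.cos(a),np.sin(a)]); c=np.array([m,p[0]])
    t=(P[b][:,:2]-c)@u; print("extent along",np.percentile(t,[.5,99.5]).round(4), "ends mid->",(c+u*(np.percentile(t,[.5,99.5])[:,None])).round(4).tolist())
    tq=(P[b&(h>15)&(h<30)&(s>150)][:,:2]-c)@u; print("gold",np.percentile(tq,[1,99]) if len(tq) else '')
    g=(h>50)&(h<95)&(s>60)&(P[...,0]>.3)&(P[...,0]<.75)&(abs(P[...,1])<.2); q=P[g]
    for lo,hi in((.005,.03),(.06,.08),(.09,.12),(.14,.17)):
        k=q[(q[:,2]>lo)&(q[:,2]<hi)]
        if len(k)>10: print(lo,len(k),np.percentile(k,[1,50,99],axis=0).round(3).tolist(),cv2.minAreaRect((k[:,:2]*1000).astype(np.float32)))
E
```

```text
scene barrel 524 0.527057267668703 [-0.3179 -0.318   0.0615] 0.0029535462695257993
extent along [-0.083   0.1178] ends mid-> [[0.4482, -0.2919], [0.6389, -0.3547]]
gold [0.08703733 0.11801522]
0.005 1147 [[0.396, -0.003, 0.007], [0.536, 0.062, 0.014], [0.684, 0.113, 0.028]] ((534.2703857421875, 51.03141403198242), (111.47124481201172, 304.95501708984375), 84.79151153564453)
0.06 267 [[0.412, 0.005, 0.06], [0.64, 0.07, 0.068], [0.673, 0.098, 0.079]] ((541.1260986328125, 53.45214080810547), (81.89652252197266, 266.9349670410156), 85.05476379394531)
0.09 315 [[0.403, 0.025, 0.091], [0.441, 0.064, 0.111], [0.459, 0.097, 0.118]] ((519.85302734375, 57.259788513183594), (74.33956909179688, 239.16744995117188), 87.53870391845703)
side barrel 1692 0.5185116014800569 [-0.3121 -0.3218  0.0631] 0.0016843629482322176
extent along [-0.0773  0.1571] ends mid-> [[0.4452, -0.2876], [0.6675, -0.3618]]
gold [0.09263161 0.1226677 ]
0.005 1091 [[0.384, -0.008, 0.01], [0.576, 0.048, 0.015], [0.632, 0.097, 0.027]] ((511.6949768066406, 49.83061218261719), (107.16696166992188, 259.0496520996094), 85.99581146240234)
0.06 72 [[0.397, 0.016, 0.06], [0.63, 0.045, 0.072], [0.667, 0.083, 0.078]] ((535.4996337890625, 36.628318786621094), (275.2854919433594, 58.446346282958984), 10.142162322998047)
0.09 288 [[0.398, 0.026, 0.096], [0.416, 0.06, 0.114], [0.448, 0.092, 0.118]] ((424.8500061035156, 58.32452392578125), (70.45320892333984, 50.75840759277344), 85.59683227539062)
```

```bash
R="0.0854 0.3 -0.4 0.02 0 0 -0.04"; python3 -m jog '0.0854 0.3 -0.4 0.02 0 0 -0.04;0.0854 0.3 -0.4 0.02 0 0 -0.04;0.0854 0.3 -0.4 0.02 0 0 -0.04;0.0854 0.3 -0.4 0.02 0 0 -0.04;0.0854 0.3 -0.4 0.02 0 0 -0.04;0.0854 0.3 -0.4 0.02 0 0 -0.04;0.0854 0.3 -0.4 0.02 0 0 -0.04;0.0854 0.3 -0.4 0.02 0 0 -0.04;0.0854 0.3 -0.4 0.02 0 0 -0.04;0.0854 0.381 -0.873 0.02 0 0 -0.075;0.0854 0.381 -0.873 0.02 0 0 -0.075;0.0854 0.381 -0.873 0.02 0 0 -0.075;0.0854 0.381 -0.873 0.02 0 0 -0.075;0.0854 0.381 -0.873 0.02 0 0 -0.075;0.0854 0.381 -0.873 0.02 0 0 -0.075;0.0854 0.381 -0.873 0.02 0 0 -0.075;0.0854 0.381 -0.873 0.02 0 0 -0.075;0.0854 0.381 -0.873 0.02 0 0 -0.075;0.0854 0.381 -0.873 0.02 0 0 -0.075;0.0854 0.381 -0.873 0.02 0 0 -0.075'
python3 - <<'E'
from h import *
f,P=cloud("wrist"); np.savez("w1.npz",f=f,P=P)
cv2.imwrite("pics/c.png",f[:,:,::-1])
hsv=cv2.cvtColor(f,cv2.COLOR_RGB2HSV).astype(int);h,s,v=np.moveaxis(hsv,-1,0)
b=(P[...,2]>.065)&(P[...,2]<.11)&(P[...,0]>.4)&(P[...,0]<.7)&(P[...,1]<-.2)
q=P[b&(s<70)]
m,p,e=fitcyl(q,.062,x0=(0,-.32));a=p[1];u=np.array([np.cos(a),np.sin(a)]);c=np.array([m,p[0]])
print(len(q),m,p,e)
gt=(P[b&(h>15)&(h<32)&(s>120)][:,:2]-c)@u
t=(q[:,:2]-c)@u
for x in (np.percentile(gt,[1,99]) if len(gt) else []),np.percentile(t,[1,99]): print(x,[(c+u*k).round(4) for k in x])
E
```

```text
time_s: 2.1
tool_pos: [0.5199, -0.3188, 0.2503]
tcp_rot: [-3.141, -0.001, 2.819]
contact_force: [0.2, 0.1, -0.4]
finger_gap: 0.0858
finger_force: 0.0
5670 0.5260713938297111 [-0.3156383  -0.30478896  0.06179035] 0.025335083384981975
[0.08390029 0.11352156] [array([ 0.6061, -0.3408]), array([ 0.6344, -0.3497])]
[-0.08240984  0.12164015] [array([ 0.4475, -0.2909]), array([ 0.6421, -0.3521])]
```

View pics/c.png

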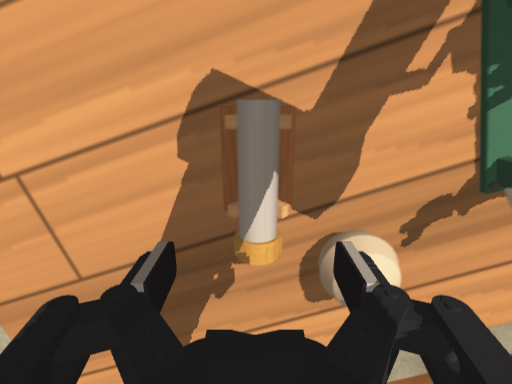

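The view shows the barrel at px (259,99–240), the V-blocks at rows 121 and 210, the collar at row 250 and the vase at (360,268), clear of the grip zone. I descend and grip 15 mm behind the barrel origin.

```bash
python3 - <<'E'
from h import *
z=np.load("w1.npz");f,P=z["f"],z["P"];hsv=cv2.cvtColor(f,cv2.COLOR_RGB2HSV).astype(int);h,s,v=np.moveaxis(hsv,-1,0)
u=np.array([np.cos(.318),-np.sin(.318)]);n=np.array([-u[1],u[0]])
D=P[...,:2]-[.531,-.3175]; 
q=P[(abs(D@n)<.04)&(abs(D@u)<.075)&(P[...,2]>.055)&(P[...,2]<.1)]
m,p,e=fitcyl(q,.062,x0=(0,-.32));print(len(q),m,p,e,"y at grip",p[0]+np.tan(p[1])*(.5168-m))
E
python3 -m jog '0.0854 -0.003 0.006 -0.05 0 0 0;0.0854 -0.003 0.006 -0.1 0 0 0;0.0854 -0.003 0.006 -0.13 0 0 0'
```

```text
5231 0.5251251503781704 [-0.31582266 -0.32246418  0.0617186 ] 0.0017177912232550722 y at grip -0.3130410092043953
time_s: 2.45
tool_pos: [0.5152, -0.3071, 0.1167]
tcp_rot: [3.139, -0.006, 2.822]
contact_force: [-0.3, 0.4, 0.9]
finger_gap: 0.0854
finger_force: 0.0
```

```bash
python3 -m jog '0.0854 0 -0.003 -0.03 0 0 0;0.0854 0 -0.003 -0.06 0 0 0;0.0854 0 -0.003 -0.081 0 0 0;0.0854 0 -0.003 -0.081 0 0 0;0.0854 0 -0.003 -0.081 0 0 0;0.0 0 -0.003 -0.081 0 0 0;0.0 0 -0.003 -0.081 0 0 0;0.0 0 -0.003 -0.081 0 0 0;0.0 0 -0.003 -0.081 0 0 0;0.0 0 -0.003 -0.081 0 0 0;0.0 0 -0.003 -0.081 0 0 0'
```

```text
time_s: 3.55
tool_pos: [0.5183, -0.3129, 0.0422]
tcp_rot: [-3.14, 0.002, 2.822]
contact_force: [-1.2, 0.9, 6.3]
finger_gap: 0.0484
finger_force: 61.5
```

```bash
python3 -m jog '0.0 0 0 0 0 0 0;0.0 0 0 0 0 0 0;0.0 0 0 0 0 0 0;0.0 0 0 0.03 0 0 0;0.0 0 0 0.06 0 0 0;0.0 0 0 0.1 0 0 0;0.0 0 0 0.15 0 0 0;0.0 0 0 0.16 0 0 0;0.0 0 0 0.16 0 0 0'
```

```text
time_s: 4.45
tool_pos: [0.518, -0.3127, 0.2018]
tcp_rot: [-3.14, 0.003, 2.822]
contact_force: [0.1, -0.2, -6.1]
finger_gap: 0.0483
finger_force: 65.1
```

```bash
python3 -m jog '0.0 0.02 0.04 0.03 0 0 0.08;0.0 0.04 0.08 0.06 0 0 0.16;0.0 0.06 0.12 0.08 0 0 0.237;0.0 0.08 0.15 0.08 0 0 0.237;0.0 0.08 0.183 0.08 0 0 0.237;0.0 0.08 0.183 0.08 0 0 0.237;0.0 0.08 0.183 0.08 0 0 0.237;0.0 0.08 0.183 0.08 0 0 0.237'
python3 - <<'E'
from h import *
f,P=cloud("wrist"); np.savez("w2.npz",f=f,P=P)
cv2.imwrite("pics/d.png",f[:,:,::-1])
hsv=cv2.cvtColor(f,cv2.COLOR_RGB2HSV).astype(int);h,s,v=np.moveaxis(hsv,-1,0)
g=(h>50)&(h<95)&(s>60)&(P[...,0]>.35)&(P[...,0]<.75)&(P[...,1]>-.1)&(P[...,1]<.2); q=P[g]
for lo,hi in((.005,.02),(.064,.078),(.1,.13)):
    k=q[(q[:,2]>lo)&(q[:,2]<hi)]
    if len(k)>10: print(lo,len(k),np.percentile(k,[1,50,99],axis=0).round(3).tolist(),cv2.minAreaRect((k[:,:2]*1000).astype(np.float32)))
E
```

```text
time_s: 5.25
tool_pos: [0.5962, -0.1296, 0.2775]
tcp_rot: [3.141, -0.004, 3.058]
contact_force: [0.7, -0.5, -6.6]
finger_gap: 0.0484
finger_force: 65.5
0.005 10127 [[0.417, -0.009, 0.008], [0.536, 0.04, 0.014], [0.632, 0.106, 0.016]] ((550.7462158203125, 59.185462951660156), (130.35720825195312, 280.09979248046875), 85.34144592285156)
0.064 1110 [[0.434, -0.002, 0.064], [0.625, 0.068, 0.071], [0.668, 0.085, 0.077]] ((550.4671020507812, 48.7655143737793), (87.07807922363281, 234.1651611328125), 84.54590606689453)
0.1 1179 [[0.437, 0.022, 0.1], [0.446, 0.054, 0.109], [0.455, 0.091, 0.114]] ((447.0118713378906, 56.34752655029297), (74.02596282958984, 16.267000198364258), 82.86129760742188)
```

View pics/d.png

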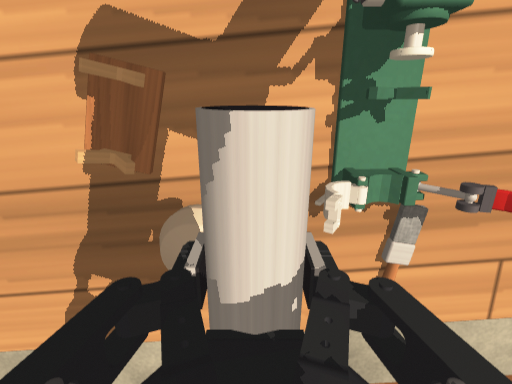

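Picture: the barrel is held at (255,210). On the stand, the saddle is at (390,187), the V-rest at (400,92), the cap at (342,205) and the bolt shank at (440,190). The lever is at (490,198) and the mug is out of view. Now I fit the stand pose.

Run:
```python
from h import *
z=np.load("w2.npz");f,P=z["f"],z["P"];hsv=cv2.cvtColor(f,cv2.COLOR_RGB2HSV).astype(int);h,s,v=np.moveaxis(hsv,-1,0)
g=(h>50)&(h<95)&(s>60)&(P[...,2]>.008)&(P[...,2]<.02)
L=[];Rr=[]
for row in range(30,165):
    c=np.where(g[row,320:440])[0]+320
    if len(c)>40: L.append(P[row,c[0]+1]);Rr.append(P[row,c[-1]-1])
for nm,e in(("L",L),("R",Rr)):
    e=np.array(e); vx,vy,x0,y0=cv2.fitLine((e[:,:2]*1000).astype(np.float32),cv2.DIST_HUBER,0,.01,.01).ravel()
    print(nm,"yaw",np.arctan(vy/vx),"y at x=.55",y0+vy/vx*(550-x0), e[:,2].mean())
a=-.085
gg=(h>50)&(h<95)&(s>60)&(P[...,0]<.75)&(P[...,1]>-.1)&(P[...,1]<.2)
q=P[gg]; X=q[:,0]*np.cos(a)+q[:,1]*np.sin(a);Y=-q[:,0]*np.sin(a)+q[:,1]*np.cos(a)
def hist(m,w,lab):
    hh,b=np.histogram(w[m],bins=np.arange(w[m].min(),w[m].max()+.002,.002)); print(lab,[(round(x,3),int(n)) for x,n in zip(b,hh) if n>4])
hist((q[:,2]>.066)&(q[:,2]<.078)&(X>.55),X,"saddle top X")
hist((q[:,2]>.066)&(q[:,2]<.078)&(X>.55),Y,"saddle top Y")
hist((q[:,2]>.03)&(q[:,2]<.1)&(X>.46)&(X<.55),X,"Vrest X")
hist((q[:,2]>.045)&(q[:,2]<.1)&(X>.46)&(X<.55),Y,"Vrest Y")
gr=(P[...,0]<.75)&(P[...,1]>-.06)&(P[...,1]<.2)&(P[...,2]>.03)&(s<60); vv,uu=np.where(gr)
m=uu>320
for lo,hi in((320,372),(415,480),(455,495)):
    k=(uu>=lo)&(uu<hi)&(vv>160)&(vv<240); w=P[vv[k],uu[k]]
    Xw=w[:,0]*np.cos(a)+w[:,1]*np.sin(a);Yw=-w[:,0]*np.sin(a)+w[:,1]*np.cos(a)
    print(lo,len(w),np.percentile(np.c_[Xw,Yw,w[:,2]],[2,50,98],axis=0).round(3).tolist())
```

```text
L yaw nan y at x=.55 nan nan
R yaw -0.08117516 y at x=.55 100.77218 0.013999748318519738
saddle top X [(np.float64(0.621), 41), (np.float64(0.623), 34), (np.float64(0.625), 22), (np.float64(0.627), 27), (np.float64(0.629), 16), (np.float64(0.631), 26), (np.float64(0.633), 16), (np.float64(0.635), 24), (np.float64(0.637), 18), (np.float64(0.639), 22), (np.float64(0.641), 18), (np.float64(0.643), 19), (np.float64(0.645), 23), (np.float64(0.647), 15), (np.float64(0.649), 22), (np.float64(0.651), 20), (np.float64(0.653), 18), (np.float64(0.655), 23), (np.float64(0.657), 17), (np.float64(0.659), 13)]
saddle top Y [(np.float64(0.051), 21), (np.float64(0.053), 5), (np.float64(0.117), 6), (np.float64(0.121), 71), (np.float64(0.123), 55), (np.float64(0.125), 43), (np.float64(0.127), 44), (np.float64(0.129), 43), (np.float64(0.131), 46), (np.float64(0.133), 41), (np.float64(0.135), 38), (np.float64(0.137), 12)]
Vrest X [(np.float64(0.51), 92), (np.float64(0.512), 108), (np.float64(0.514), 117), (np.float64(0.516), 96), (np.float64(0.518), 90), (np.float64(0.52), 123), (np.float64(0.522), 112)]
[... 500 characters left out ...]
 15), (np.float64(0.1), 32), (np.float64(0.102), 30), (np.float64(0.104), 29), (np.float64(0.106), 30), (np.float64(0.108), 29), (np.float64(0.11), 33), (np.float64(0.112), 32), (np.float64(0.114), 26), (np.float64(0.116), 37), (np.float64(0.118), 22), (np.float64(0.12), 31), (np.float64(0.122), 28), (np.float64(0.124), 27), (np.float64(0.126), 6), (np.float64(0.128), 9), (np.float64(0.13), 7)]
320 1441 [[0.622, -0.003, 0.078], [0.637, 0.018, 0.095], [0.659, 0.064, 0.156]]
415 820 [[0.622, 0.149, 0.048], [0.641, 0.183, 0.093], [0.656, 0.2, 0.105]]
455 919 [[0.625, 0.18, 0.084], [0.641, 0.192, 0.101], [0.657, 0.212, 0.105]]<stdin>:10: RuntimeWarning: invalid value encountered in scalar divide
```

```bash
python3 -m jog '0.0 -0.005 0.05 0 0 0 0;0.0 -0.01 0.1 -0.02 0 0 0;0.0 -0.018 0.14 -0.05 0 0 0;0.0 -0.018 0.1755 -0.08 0 0 0;0.0 -0.018 0.1755 -0.08 0 0 0;0.0 -0.018 0.1755 -0.08 0 0 0;0.0 -0.018 0.1755 -0.12 0 0 0;0.0 -0.018 0.1755 -0.16 0 0 0;0.0 -0.018 0.1755 -0.19 0 0 0;0.0 -0.018 0.1755 -0.2 0 0 0;0.0 -0.018 0.1755 -0.2 0 0 0;0.0 -0.018 0.1755 -0.2 0 0 0'
python3 - <<'E'
from h import *
c=[r.capture(n)["frame"] for n in("scene","side")]
a=c[0][135:255,200:320]; b=c[1][150:290,170:320]
k=np.hstack([cv2.resize(a,(400,400)),cv2.resize(b,(400,400))]); cv2.imwrite("pics/e.png",k[:,:,::-1])
E
```

```text
time_s: 6.5
tool_pos: [0.5815, 0.0453, 0.0827]
tcp_rot: [-3.141, 0.004, 3.058]
contact_force: [0.7, -0.7, -5.3]
finger_gap: 0.0485
finger_force: 66.0
```

View pics/e.png

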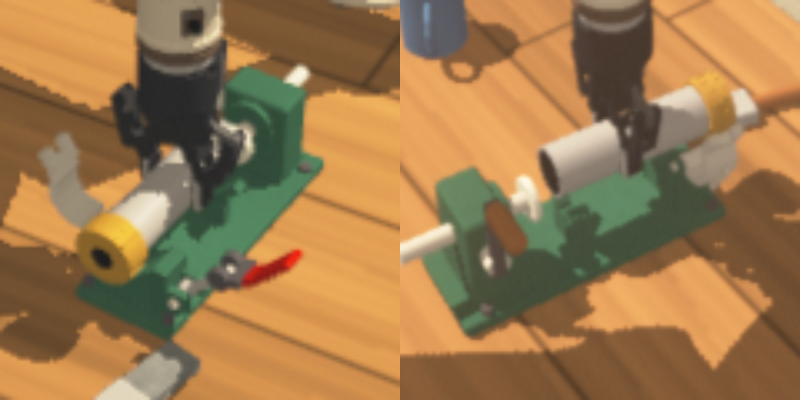

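The barrel hovers aligned over the saddle, with the collar at left (110,248) in front of the saddle face. I lower it slowly.

```bash
python3 -m jog '0.0 -0.001 0.0005 -0.006 0 0 0;0.0 -0.001 0.0005 -0.012 0 0 0;0.0 -0.001 0.0005 -0.017 0 0 0;0.0 -0.001 0.0005 -0.02 0 0 0;0.0 -0.001 0.0005 -0.021 0 0 0;0.0 -0.001 0.0005 -0.021 0 0 0'
```

```text
time_s: 7.2
tool_pos: [0.5785, 0.0477, 0.0603]
tcp_rot: [3.141, -0.0, 3.059]
contact_force: [-4.2, 4.4, 2.5]
finger_gap: 0.0486
finger_force: 67.2
```

```bash
python3 -m jog '0.0 0 0.002 0 0 0 0;0.0 -0.0015 0.002 0 0 0 0;0.0 -0.003 0.002 0 0 0 0;0.0 -0.003 0.002 0 0 0 0'; python3 -m jog '0.0 -0.001 0 0 0 0 0;0.0 -0.002 0.0002 0 0 0 0;0.0 -0.002 0.0002 0 0 0 0'
```

```text
time_s: 7.6
tool_pos: [0.577, 0.0482, 0.0604]
tcp_rot: [-3.141, 0.004, 3.059]
contact_force: [3.5, -3.3, -0.2]
finger_gap: 0.0485
finger_force: 66.9
time_s: 7.9
tool_pos: [0.5752, 0.0483, 0.0604]
tcp_rot: [-3.141, 0.004, 3.059]
contact_force: [4.6, -4.5, -0.8]
finger_gap: 0.0484
finger_force: 66.8
```

```bash
python3 -m jog '0.0 -0.001 -0.001 0 0 0 0;0.0 -0.002 -0.001 0 0 0 0;0.0 -0.002 -0.001 0 0 0 0'; python3 -m jog '0.0 -0.001 0 0 0 0 0;0.0 -0.002 0.0002 0 0 0 0;0.0 -0.002 0.0002 0 0 0 0'
```

```text
time_s: 8.2
tool_pos: [0.5752, 0.0482, 0.0604]
tcp_rot: [3.14, 0.01, 3.059]
contact_force: [12.4, -0.7, -8.1]
finger_gap: 0.0488
finger_force: 66.0
time_s: 8.5
tool_pos: [0.5753, 0.0482, 0.0609]
tcp_rot: [3.14, 0.015, 3.058]
contact_force: [20.9, 0.4, -12.8]
finger_gap: 0.0486
finger_force: 65.7
```

```bash
python3 -m jog '0.0 0.001 0 0 0 0 0;0.0 0.0025 0 0 0 0 0;0.0 0.0025 0 0 0 0 0';  python3 -m jog '0.08 0 0 0 0 0 0;0.08 0 0 0 0 0 0;0.08 0 0 0 0 0 0;0.08 0 0 0 0 0 0;0.08 0 0 0 0 0 0;0.0854 0 0 0.04 0 0 0;0.0854 0 0 0.09 0 0 0;0.0854 0 0 0.13 0 0 0;0.0 -0.03 -0.05 0.16 0 0 0;0.0 -0.06 -0.1 0.16 0 0 0;0.0 -0.06 -0.13 0.16 0 0 0;0.0 -0.06 -0.13 0.16 0 0 0;0.0 -0.06 -0.13 0.16 0 0 0'
python3 - <<'E'
from h import *
f,P=cloud("wrist"); np.savez("w3.npz",f=f,P=P)
f2,P2=cloud("scene"); np.savez("s3.npz",f=f2,P=P2)
k=np.hstack([cv2.resize(f,(400,300)),cv2.resize(f2[130:250,190:350],(400,300))]); cv2.imwrite("pics/f.png",k[:,:,::-1])
E
```

```text
time_s: 8.8
tool_pos: [0.5752, 0.0483, 0.0604]
tcp_rot: [3.141, 0.008, 3.059]
contact_force: [10.1, -1.5, -5.1]
finger_gap: 0.0484
finger_force: 66.4
time_s: 10.1
tool_pos: [0.5117, -0.0824, 0.2194]
tcp_rot: [3.141, 0.0, 3.056]
contact_force: [-0.4, 0.9, 0.8]
finger_gap: 0.0125
finger_force: 0.0
```

View pics/f.png

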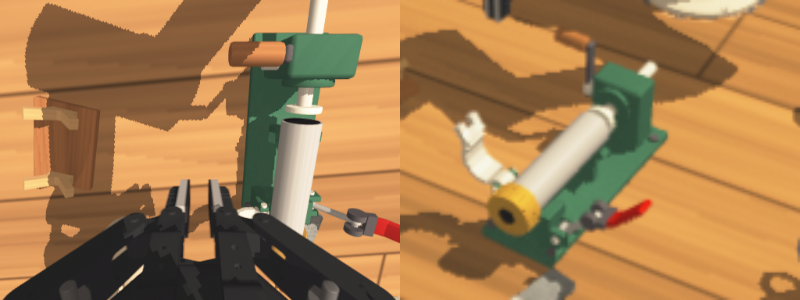

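The barrel is seated: scene crop collar at (515,205), cap still open at (475,150), bolt and lever down at (615,215). I check the collar gap numerically.

Run:
```python
from h import *
a=-.085
def S(P): return np.stack([P[...,0]*np.cos(a)+P[...,1]*np.sin(a)-.591,-P[...,0]*np.sin(a)+P[...,1]*np.cos(a)-.0945,P[...,2]],-1)
for n in("w3","s3"):
    z=np.load(n+".npz");f=z["f"];Q=S(z["P"]);h,s,v=np.moveaxis(cv2.cvtColor(f,cv2.COLOR_RGB2HSV).astype(int),-1,0)
    m=(abs(Q[...,1])<.02)&(Q[...,2]>.085)&(Q[...,2]<.12)&(Q[...,0]>-.11)&(Q[...,0]<.11)
    gold=m&(h>15)&(h<32)&(s>120); bar=m&(s<70)
    if gold.sum()>5: print(n,"gold x",np.percentile(Q[gold][:,0],[1,5,95,99]).round(4))
    q=Q[bar]; print(n,"barrel x",np.percentile(q[:,0],[.5,2,98]).round(4))
    q=q[(q[:,0]>-.09)&(q[:,0]<.06)]; print(fitcyl(q,.08))
z=np.load("s3.npz");Q=S(z["P"]);f=z["f"];h,s,v=np.moveaxis(cv2.cvtColor(f,cv2.COLOR_RGB2HSV).astype(int),-1,0)
m=((h<5)|(h>174))&(s>190)&(v>110)&(abs(Q[...,0]-.05)<.05)&(Q[...,1]>.05)
q=Q[m];print("red",len(q),q[np.argsort(q[:,1])[-3:]].round(3).tolist(),q[np.argsort(q[:,1])[:3]].round(3).tolist(),np.median(q,0))
m=(s<60)&(abs(Q[...,0]-.05)<.03)&(Q[...,1]<-.045)&(Q[...,1]>-.15)&(Q[...,2]>.09); q=Q[m]; print("cap top",q[np.argsort(q[:,2])[-4:]].round(3).tolist(),np.percentile(q[:,1],[2,98]),np.median(q,0))
```

```text
w3 gold x [0.0902 0.0907 0.0993 0.1   ]
w3 barrel x [-0.0995 -0.0993  0.05  ]
(np.float64(-0.024368128131018872), array([0.00171855, 0.00285763, 0.07987194]), np.float64(0.000617833010166958))
s3 gold x [0.0696 0.0747 0.1045 0.106 ]
s3 barrel x [-0.1094 -0.1062  0.0638]
(np.float64(-0.012783526464644646), array([-0.00022529, -0.00534673,  0.08015129]), np.float64(0.0022678228114122994))
red 61 [[0.064, 0.166, 0.146], [0.053, 0.166, 0.145], [0.06, 0.166, 0.147]] [[0.052, 0.12, 0.102], [0.059, 0.12, 0.103], [0.042, 0.121, 0.103]] [0.05801604 0.14612995 0.13002414]
cap top [[0.041, -0.091, 0.155], [0.043, -0.093, 0.156], [0.066, -0.091, 0.157], [0.04, -0.091, 0.158]] [-0.09116156 -0.06435928] [ 0.05313191 -0.08194076  0.1236115 ]
```

```bash
python3 -m jog '0 0.05 -0.001 0 0 0 0;0 0.1 -0.001 0 0 0 0;0 0.1245 -0.001 0 0 0 0;0 0.1245 -0.001 -0.01 0 0 0;0 0.1245 -0.001 -0.045 0 0 0;0 0.1245 -0.001 -0.079 0 0 0;0 0.1245 -0.001 -0.079 0 0 0;0 0.126 0.0136 -0.079 0 0 0;0 0.1266 0.0236 -0.078 0 0 0;0 0.1275 0.0335 -0.075 0 0 0;0 0.1283 0.0435 -0.071 0 0 0;0 0.129 0.05 -0.067 0 0 0;0 0.1295 0.057 -0.063 0 0 0;0 0.1295 0.057 -0.063 0 0 0'
python3 - <<'E'
from h import *
f,P=cloud("scene"); np.savez("s4.npz",f=f,P=P)
f2,P2=cloud("side")
k=np.hstack([cv2.resize(f[110:250,190:350],(400,350)),cv2.resize(f2[130:270,190:350],(400,350))]); cv2.imwrite("pics/g.png",k[:,:,::-1])
E
```

```text
time_s: 11.6
tool_pos: [0.6421, -0.0232, 0.157]
tcp_rot: [3.14, 0.002, 3.06]
contact_force: [2.5, 1.1, 2.5]
finger_gap: -0.0001
finger_force: 1.5
```

View pics/g.png

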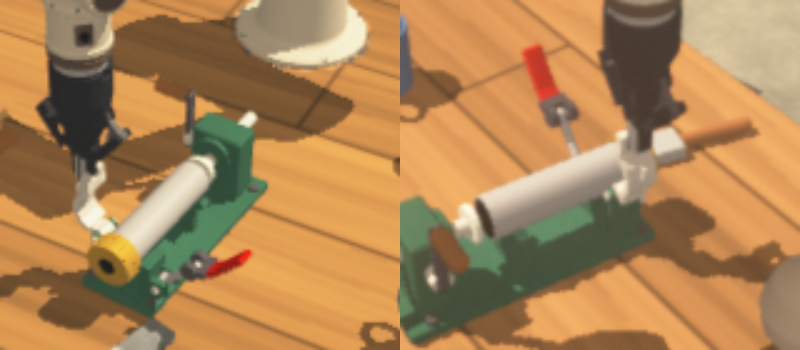

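The cap stands upright with the fingertip against it (scene crop at (90,200)); the barrel is unmoved. I carry on over.

```bash
python3 -m jog '0 0.001 0.009 0 0 0 0;0 0.0016 0.0186 0 0 0 0;0 0.0025 0.0296 -0.002 0 0 0;0 0.0035 0.0405 -0.0055 0 0 0;0 0.0043 0.0505 -0.011 0 0 0;0 0.0052 0.0605 -0.017 0 0 0;0 0.006 0.069 -0.026 0 0 0;0 0.0065 0.076 -0.0345 0 0 0;0 0.0065 0.076 -0.0345 0 0 0'; python3 -m jog '0 0 0.003 -0.005 0 0 0;0 0 0.004 -0.01 0 0 0;0 0 0.004 -0.012 0 0 0;0 0 0.004 -0.012 0 0 0'
```

```text
time_s: 12.6
tool_pos: [0.6488, 0.0578, 0.1232]
tcp_rot: [3.132, 0.002, 3.06]
contact_force: [1.0, 16.3, 11.7]
finger_gap: 0.0
finger_force: 9.0
time_s: 13.0
tool_pos: [0.6494, 0.0649, 0.1127]
tcp_rot: [3.126, 0.004, 3.06]
contact_force: [1.3, 27.7, 14.4]
finger_gap: -0.0001
finger_force: 14.7
```

```bash
python3 -m jog '0 0 0 0.02 0 0 0;0 0 0 0.03 0 0 0;0 0 -0.015 0.03 0 0 0;0 0 -0.015 0.03 0 0 0;0 0 -0.015 0.015 0 0 0;0 0 -0.015 0.006 0 0 0;0 0 -0.015 0.001 0 0 0;0 0 -0.015 0.001 0 0 0'
```

```text
time_s: 13.8
tool_pos: [0.6469, 0.0403, 0.1119]
tcp_rot: [-3.141, -0.003, 3.059]
contact_force: [-9.1, 0.2, 16.3]
finger_gap: -0.0004
finger_force: 8.0
```

```bash
python3 -m jog '0 0 0 -0.002 0 0 0;0 0 0 -0.004 0 0 0;0 0 0 -0.004 0 0 0'
```

```text
time_s: 14.1
tool_pos: [0.647, 0.0403, 0.1118]
tcp_rot: [-3.141, -0.003, 3.06]
contact_force: [-18.5, 0.3, 35.0]
finger_gap: 0.0002
finger_force: 17.5
```

```bash
python3 -m jog '0 0 0 0.04 0 0 0;0 0 0 0.09 0 0 0;0 0 0 0.135 0 0 0;0 0.004 0.05 0.135 0 0 0;0 0.008 0.1 0.135 0 0 0;0 0.012 0.15 0.135 0 0 0;0 0.016 0.195 0.135 0 0 0;0 0.016 0.195 0.135 0 0 0;0 0.016 0.195 0.09 0 0 0;0 0.016 0.195 0.05 0 0 0;0 0.016 0.195 0.0175 0 0 0;0 0.016 0.195 0.0175 0 0 0'
python3 - <<'E'
from h import *
f,P=cloud("scene"); f2,P2=cloud("side")
k=np.hstack([cv2.resize(f[110:250,190:350],(400,350)),cv2.resize(f2[110:250,190:350],(400,350))]); cv2.imwrite("pics/i.png",k[:,:,::-1])
E
```

```text
time_s: 15.3
tool_pos: [0.6588, 0.2337, 0.1156]
tcp_rot: [-3.138, -0.014, 3.058]
contact_force: [-1.0, -1.4, -1.3]
finger_gap: -0.0002
finger_force: 0.0
```

View pics/i.png

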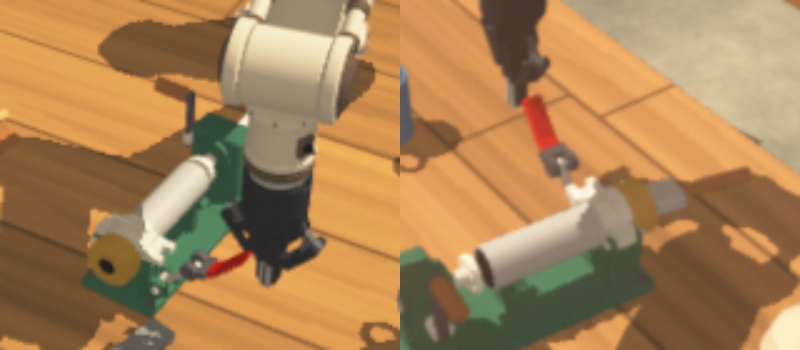

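The cap is closed (scene crop (150,235)) and the fingertip is outside the lever tip at (265,270). Now I push the bolt up.

```bash
python3 -m jog '0 0.002 -0.0135 0 0 0 0;0 0.001 -0.0235 0.008 0 0 0;0 0 -0.0335 0.016 0 0 0;0 -0.001 -0.042 0.025 0 0 0;0 -0.002 -0.0534 0.031 0 0 0;0 -0.003 -0.0644 0.037 0 0 0;0 -0.004 -0.0758 0.043 0 0 0;0 -0.005 -0.088 0.048 0 0 0;0 -0.006 -0.1 0.053 0 0 0;0 -0.007 -0.111 0.056 0 0 0;0 -0.007 -0.111 0.056 0 0 0'
python3 - <<'E'
from h import *
f,P=cloud("scene"); f2,P2=cloud("side")
k=np.hstack([cv2.resize(f[110:250,190:350],(400,350)),cv2.resize(f2[110:250,190:350],(400,350))]); cv2.imwrite("pics/j.png",k[:,:,::-1])
E
```

```text
time_s: 16.5
tool_pos: [0.657, 0.1223, 0.1807]
tcp_rot: [-3.141, 0.0, 3.057]
contact_force: [0.1, 0.4, 0.7]
finger_gap: 0.0001
finger_force: 0.0
```

View pics/j.png

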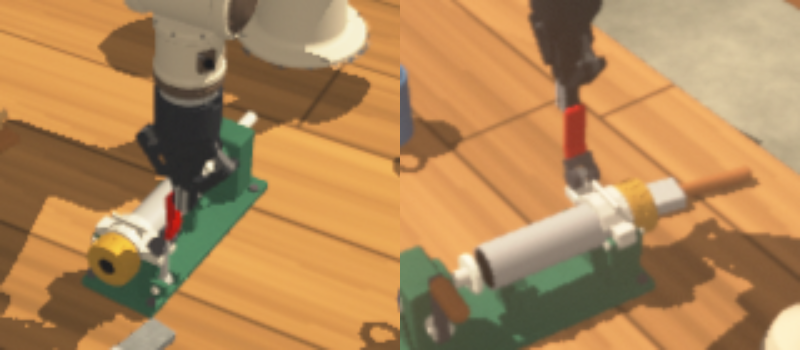

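The bolt is nearly upright with the lever in line (scene crop (172,215)) and the ear slot is ahead of it. I continue the push and fold to about 1.0 rad.

```bash
python3 -m jog '0 -0.0006 -0.0073 0.002 0 0 0;0 -0.001 -0.0145 0.003 0 0 0;0 -0.002 -0.0217 0.003 0 0 0;0 -0.0027 -0.0317 0.003 0 0 0;0 -0.0035 -0.0415 0.0005 0 0 0;0 -0.0043 -0.0516 -0.003 0 0 0;0 -0.005 -0.0616 -0.01 0 0 0;0 -0.005 -0.0616 -0.01 0 0 0'; python3 -m jog '0 -0.0005 -0.005 -0.005 0 0 0;0 -0.001 -0.0115 -0.01 0 0 0;0 -0.001 -0.0115 -0.01 0 0 0'
```

```text
time_s: 17.4
tool_pos: [0.6518, 0.0605, 0.1695]
tcp_rot: [-3.14, -0.0, 3.057]
contact_force: [0.8, -0.1, 0.3]
finger_gap: 0.0002
finger_force: 0.0
time_s: 17.7
tool_pos: [0.6507, 0.0502, 0.1594]
tcp_rot: [-3.141, -0.001, 3.058]
contact_force: [-0.2, -0.4, 0.2]
finger_gap: -0.0002
finger_force: 0.1
```

Run:
```python
from h import *
f,P=cloud("scene"); f2,P2=cloud("side")
k=np.hstack([cv2.resize(f[110:250,190:350],(400,350)),cv2.resize(f2[110:250,190:350],(400,350))]); cv2.imwrite("pics/k.png",k[:,:,::-1])
```

```text
(no output)
```

View pics/k.png

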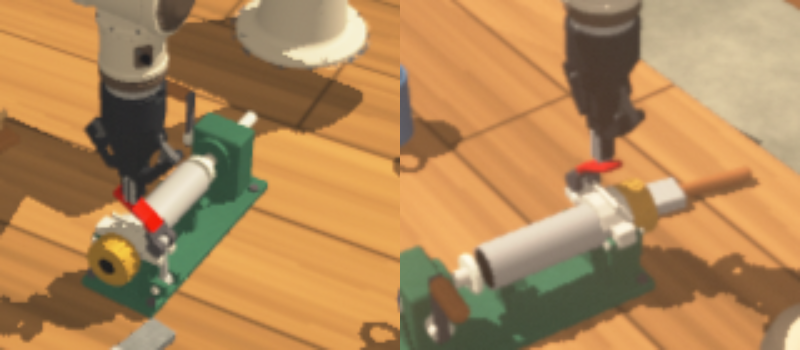

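The lever is folded about 1 rad with the finger on its outer face (scene crop (140,200)) and the bolt is in the slot. I press on down.

```bash
python3 -m jog '0 -0.0005 -0.005 -0.005 0 0 0;0 -0.001 -0.0104 -0.0104 0 0 0;0 -0.001 -0.014 -0.017 0 0 0;0 -0.0015 -0.0168 -0.024 0 0 0;0 -0.0015 -0.0168 -0.024 0 0 0'; python3 -m jog '0 0 -0.002 -0.006 0 0 0;0 -0.0005 -0.004 -0.0125 0 0 0;0 -0.0005 -0.004 -0.0125 0 0 0'
```

```text
time_s: 18.3
tool_pos: [0.649, 0.0334, 0.135]
tcp_rot: [-3.141, -0.001, 3.058]
contact_force: [-0.4, 0.3, -0.5]
finger_gap: 0.0002
finger_force: 0.0
time_s: 18.6
tool_pos: [0.649, 0.0297, 0.1232]
tcp_rot: [-3.141, 0.0, 3.058]
contact_force: [0.3, -0.3, 0.5]
finger_gap: -0.0003
finger_force: 0.1
```

```bash
python3 -m jog '0 0 0 -0.003 0 0 0;0 0 0 -0.005 0 0 0;0 0 0 -0.005 0 0 0';  python3 -m jog '0 0 0 -0.003 0 0 0;0 0 0 -0.005 0 0 0;0 0 0 -0.005 0 0 0'
```

```text
time_s: 18.9
tool_pos: [0.6491, 0.0292, 0.1192]
tcp_rot: [-3.139, 0.0, 3.059]
contact_force: [-1.8, -3.2, 2.8]
finger_gap: -0.0004
finger_force: 2.2
time_s: 19.2
tool_pos: [0.6496, 0.0287, 0.1175]
tcp_rot: [-3.138, 0.002, 3.059]
contact_force: [-8.5, -5.3, 19.6]
finger_gap: -0.0002
finger_force: 9.8
```

```bash
python3 -m jog '0 0 0 -0.003 0 0 0;0 0 0 -0.005 0 0 0;0 0 0 -0.005 0 0 0';python3 -m jog '0 0 0 0.01 0 0 0;0 0 -0.012 0.018 0 0 0;0 0 -0.012 0.01 0 0 0;0 0 -0.012 0.003 0 0 0;0 0 -0.012 -0.002 0 0 0;0 0 -0.012 -0.002 0 0 0'
```

```text
time_s: 19.5
tool_pos: [0.6502, 0.0282, 0.1162]
tcp_rot: [-3.137, 0.003, 3.059]
contact_force: [-16.6, -6.1, 35.3]
finger_gap: 0.0004
finger_force: 17.9
time_s: 20.1
tool_pos: [0.6511, 0.0162, 0.1132]
tcp_rot: [-3.138, 0.005, 3.059]
contact_force: [-13.1, -6.1, 35.7]
finger_gap: 0.0
finger_force: 17.9
```

```bash
python3 -m jog '0 0 0 0.03 0 0 0;0 0 0 0.07 0 0 0;0 -0.02 -0.04 0.12 0 0 0;0 -0.06 -0.09 0.14 0 0 0;0 -0.1 -0.14 0.14 0 0 0;0 -0.1 -0.16 0.14 0 0 0;0 -0.1 -0.16 0.14 0 0 0'
python3 - <<'E'
from h import *
a=-.085
def S(P): return np.stack([P[...,0]*np.cos(a)+P[...,1]*np.sin(a)-.591,-P[...,0]*np.sin(a)+P[...,1]*np.cos(a)-.0955,P[...,2]],-1)
ims=[]
for n in("scene","side","wrist"):
    f,P=cloud(n); Q=S(P);h,s,v=np.moveaxis(cv2.cvtColor(f,cv2.COLOR_RGB2HSV).astype(int),-1,0)
    m=((h<6)|(h>173))&(s>170)&(v>70)&(abs(Q[...,0]-.05)<.04)&(abs(Q[...,1])<.1)&(Q[...,2]>.09)
    q=Q[m]
    if len(q)>5:
        k=np.polyfit(q[:,1],q[:,2],1); print(n,len(q),np.percentile(q,[2,50,98],axis=0).round(3).tolist(),"slope",k)
    g=(h>15)&(h<32)&(s>140)&(abs(Q[...,1])<.02)&(Q[...,2]>.085)&(Q[...,2]<.12)&(Q[...,0]>.05)&(Q[...,0]<.12)
    if g.sum()>5: print("gold x",np.percentile(Q[g][:,0],[1,5,95,99]).round(4))
    ims.append(f)
k=np.hstack([cv2.resize(ims[0][130:250,200:340],(400,343)),cv2.resize(ims[1][130:250,210:350],(400,343))]); cv2.imwrite("pics/l.png",k[:,:,::-1])
E
```

```text
time_s: 20.8
tool_pos: [0.5467, -0.1451, 0.2454]
tcp_rot: [-3.141, -0.002, 3.054]
contact_force: [-0.2, -0.3, -0.3]
finger_gap: 0.0
finger_force: 0.0
scene 109 [[0.039, -0.034, 0.113], [0.055, 0.002, 0.119], [0.067, 0.031, 0.124]] slope [0.10542096 0.11860758]
gold x [0.0683 0.0738 0.1043 0.105 ]
side 146 [[0.038, -0.034, 0.112], [0.048, -0.001, 0.12], [0.062, 0.029, 0.125]] slope [0.1255381  0.11949717]
wrist 1304 [[0.038, -0.036, 0.112], [0.048, -0.002, 0.119], [0.062, 0.03, 0.122]] slope [0.12524152 0.11874586]
gold x [0.0714 0.0726 0.098  0.0995]
```

View pics/l.png

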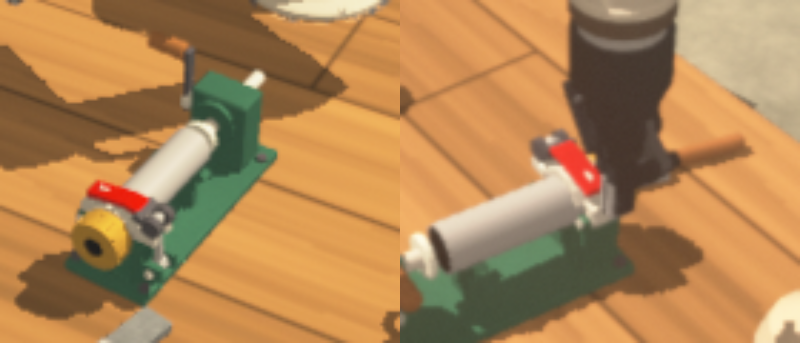

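The lever lies flat over the arch, with slope 0.125 rad past level (at its stop). One last numeric check of the shoulder gap, comparing barrel rear, V-rest and saddle in one frame.

Run:
```python
from h import *
a=-.085
f,P=cloud("wrist");Q=np.stack([P[...,0]*np.cos(a)+P[...,1]*np.sin(a)-.591,-P[...,0]*np.sin(a)+P[...,1]*np.cos(a)-.0955,P[...,2]],-1)
h,s,v=np.moveaxis(cv2.cvtColor(f,cv2.COLOR_RGB2HSV).astype(int),-1,0)
m=(abs(Q[...,1])<.012)&(Q[...,2]>.098)&(Q[...,2]<.108)&(Q[...,0]<0)&(Q[...,0]>-.115); print("rear",np.percentile(Q[m][:,0],[.5,2,5]).round(4))
g=(h>50)&(h<95)&(s>60)
k=g&(Q[...,2]>.03)&(Q[...,2]<.085)&(Q[...,0]>-.095)&(Q[...,0]<-.05); print("V",k.sum(),np.percentile(Q[k][:,0],[1,99]).round(4) if k.sum() else "")
k=g&(Q[...,2]>.03)&(Q[...,2]<.085)&(Q[...,0]>.01)&(Q[...,0]<.09); print("saddle",k.sum(),np.percentile(Q[k][:,0],[1,99]).round(4) if k.sum() else "")
gd=(h>15)&(h<32)&(s>140)&(abs(Q[...,1])<.035)&(Q[...,2]>.07)&(Q[...,2]<.115)&(Q[...,0]>.05)&(Q[...,0]<.12); print("gold",np.percentile(Q[gd][:,0],[.5,2,5,99]).round(4), gd.sum())
```

```text
rear [-0.1142 -0.1133 -0.099 ]
V 220 [-0.0814 -0.0675]
saddle 744 [0.0301 0.068 ]
gold [0.071  0.0717 0.0727 0.0993] 1102
```

```bash
python3 -c "
from bench import r
print(r.finish_job())"
```

```text
the job is handed in; nothing more can be done
None
```

The barrel is mounted and the job handed in at about 21 s: collar shoulder within about 1 mm of the saddle face, cap closed, bolt in its slot, lever folded to its stop, and the arm never went near the vase, mug or brush; no verdict was returned.

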